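Seat a gear and throw the two-stage hold-down lever

TASK

On the dark steel inspection fixture, push the loose spur gear along the plate until its rim rests against both brass dowel pins; then push the red-knobbed hold-down lever past its first click (yellow dot) all the way to its second stop (green dot), so that its swing finger covers the gear's rim. Only push, gently, with the fingertips or the outside of the fingers: do not grip or lift anything, and leave the other parts where they are. Finish with the lever resting at the second stop, the gear still against both pins, and the robot clear.

Things in the scene. Friction and masses are not known exactly. Their poses are not given: they have to be found in the camera images.
- fixture: dark steel plate fixed to the bench, 200 (x) x 270 (y) x 12 mm; origin at its underside's centre, x away from the robot, y left, z up. Two brass dowel pins on the left half, 12 mm thick, polished, 12 mm tall, at x 50 mm, y 32 and 78 mm; the lever on the right half. Dots on the plate below the knob's path: yellow first detent, green second stop. Stop post (10 mm thick, 40 mm tall) at x 9 mm, y -81 mm
- nest (a point): point on the plate's top where the gear's centre stands when it touches both pins: fixture x 30 mm, y 55 mm, 12 mm above the bench; axes as the fixture's
- pivot (a point): point on the plate's top on the lever's vertical pivot axis: fixture x 10 mm, y -30 mm; axes as the fixture's. The post and hub there with its lobed detent cam are 62 mm in diameter at most and 44 mm tall above the plate; a dark detent block with a sprung roller, 36 mm tall, stands beside it, reaching to fixture x 47 mm, y -90 mm
- hold_lever (a joint): angle of the hold-down lever about its vertical pivot, rad, counterclockwise from above: 0 open (it starts there), 0.6 first detent, 1.2 second stop (hard end). A sprung detent pulls it into the nearest of the three; it takes 5 to 10 N at the knob to get over the humps at about 0.3 and 0.9 rad, then it snaps on by itself
- lever_knob (a point): on the axis of the lever's red upright knob, 55 mm above the plate: a cylinder 22 mm in diameter, 38 to 78 mm above the plate, 90 mm from the pivot axis, at angle (3.281 + joint value) rad from the fixture's x: on the robot's side of the pivot when open, to its right at the second stop. A round bar 10 mm thick, 30 mm above the plate, joins it to the hub
- swing_tip (a point): underside of the end of the swing finger, a flat steel bar 14 mm wide and 6.5 mm thick, on the lever opposite the knob, 72 mm from the pivot axis and 14 mm above the plate; at the second stop it lies over the rim of a seated gear, 2 mm above it, 15.5 mm from the gear's centre
- gear: loose light-grey steel spur gear of 0.11 kg lying on the plate: toothed rim 49 mm in diameter and 12 mm thick, with a round hub 22 mm in diameter on it up to 19 mm; origin at the centre of its underside. Starts nearer to the robot than the nest; it slides on the plate
- bushing: bystander: bronze bushing 29 mm in diameter, 22 mm tall, on the plate's far right corner; origin at its underside's centre
- v_block: bystander: steel V-block 35 x 60 x 30 mm on the bench; origin at its underside's centre
- loupe: bystander: black eye loupe 37 mm in diameter, 34 mm tall; origin at its underside's centre
- nut_m20: bystander: large hexagon nut 30 x 35 x 16 mm; origin at its underside's centre
- flange: bystander: turned flange with bolt holes, 64 mm in diameter, 26 mm tall, on the bench; origin at its underside's centre
- ring_gauge_25: bystander: black ring 53 mm in diameter, 16 mm tall; origin at its underside's centre

How it is judged:
By the outcome, as a careful person would: the job done as asked, in the order asked, and still so for the second after the job is handed in, with the robot touching nothing.
It also fails if it takes over 54 s, if anything falls off the work surface, if the arm or the gripper's body presses on something with over 40 N, if the wrist force passes 120 N, or if a joint passes its speed limit or range.

ROBOT

A 6-joint arm with a two-finger parallel gripper is mounted at the origin on a cart in front of the work surface, level with it; the furniture and walls round the work are solid. World frame = base frame: x ahead of the robot, y to its left, z up, the work surface at z = 0. Lengths are in m, angles in rad, forces in N, time in s.
With the tool pointing down it reaches from about 0.35 to 0.85 m from the base axis. Payload 8.1 kg.
Tool frame: the origin (TCP) lies where the fingers leave the gripper's body, on its centre line; the fingertips stand 84 mm ahead of it and the grasp point (between the pads) lies 65 mm ahead of it; z points along the fingers, y is the line along which they close (so a half turn about z gives the same grasp; the last joint's range is limited). The gripper opens to 93 mm and grips with 3 to 60 N. Pads are 15 mm wide; open, the fingers measure 128 mm over their backs; the gripper's body (75 mm by 188 mm) begins 65 mm behind the grasp point.
Start: joints at [-1.31, 0.13, 1.488, -0, 1.523, -0.085], TCP at [0.203, -0.564, 0.303] pointing down, gripper open.
Joint ranges: [-2.96, 2.96], [-0.89, 2.26], [0.02, 2.5], [-1.34, 4.48], [0, 2.73], [-2.66, 2.66]. Speed limits (rad/s): [2.39, 2.39, 2.79, 3.14, 3.14, 3.14].

INTERFACE

Orientations are given as a rotation vector (axis times angle).
In Python, from plant import robot gives the robot as it stands.
- The arm moves only by the shell command python3 -m jog 'ROWS' [FORCE]. ROWS is text: rows parted by semicolons, each of 5 numbers parted by spaces: the opening, from 0 (shut) to 1 (fully open), then the shift along the tool's x, y, z in m, then the turn about the tool's z in degrees. A call has 1 to 10 rows; each row shifts and turns the commanded pose from where the row before left it, along the tool's axes as they then stand; what a row does not reach is not made up. A row lasts 1/12 s, in which the tool goes at most 41.7 mm and 7.16 degrees, less where a joint would pass 70% of its speed; a pose out of reach is approached as far as the arm can. A call with a gripper value outside its range is refused whole. The fingers move at their own pace and stop on an object; FORCE is the grip in N (left out, the last holds). Time passes only in rows, so rows that do not move let the fingers close. It gives the time, the measured TCP pose, the force, the opening and the grip force at its end, in the units of the state.
- robot.read_state(): the state, without advancing time (a new reading comes with each control period).
- robot.read_camera(name): name is "scene" or "top"; returns a dict with "color" (400x640x3 uint8, red, green, blue), "intrinsics" (3x3 intrinsics, pixels), "pose" (4x4, takes a point from camera to world coordinates). Camera axes: x right, y down, z forward; pixel columns grow to the right and rows downward; lengths in m; the calibration is good to about 2 mm. A picture is of the moment at which its call begins. There is no depth.
- robot.close_job(): hands the job in; it is judged then, once.
The state is a dict: "t": time; "q": joint angles; "dq": joint speeds; "joint_torque": joint torques, N m; "tool_pos": TCP position; "orientation": TCP orientation; "force": force on the tool from outside, world axes, zero at the start; "wrist_torque": the same for the moment, N m; "opening": finger opening in m; "gripper_force": force on a finger pad.
Only numpy, scipy, OpenCV 4.12 (cv2) and the standard library are available. Lean on these libraries where they do the work, as an engineer would, in place of code of your own. Each camera call takes 0.05 s, during which the arm holds its last target. There are 200 camera calls.

## Working session

There is one attempt and no reset: what is moved stays moved. The work goes in short steps, Python scripts to look and compute and a shell command to move; the robot and the scene stay as the last step left them, time stands still between calls to the robot, and variables do not carry over. Pictures are saved under pics/ and viewed, at most 10 in all, crops included, and the job is handed in when it is done.

```bash
ls; mkdir -p pics
python3 - <<'E'
from plant import robot
import cv2,numpy as np
for n in("scene","top"):
    c=robot.read_camera(n);cv2.imwrite(f"pics/{n}0.png",c["color"][:,:,::-1]);print(n,c["intrinsics"].tolist(),np.round(c["pose"],4).tolist())
s=robot.read_state();print(s["t"],s["tool_pos"],s["orientation"],s["opening"],s["force"])
E
```

```text
pics
scene [[402.22982342431675, 0.0, 322.8176029975729], [0.0, 402.22982342431675, 198.09948107404026], [0.0, 0.0, 1.0]] [[-0.7909, -0.2756, 0.5464, -0.0303], [-0.6119, 0.3419, -0.7132, 0.9217], [0.0097, -0.8984, -0.439, 0.5986], [0.0, 0.0, 0.0, 1.0]]
top [[365.5004066878897, 0.0, 323.6397037086828], [0.0, 365.5004066878897, 198.21652295195688], [0.0, 0.0, 1.0]] [[-0.0217, -0.9806, 0.1947, 0.4154], [-0.9996, 0.0176, -0.0225, 0.11], [0.0187, -0.1951, -0.9806, 1.0095], [0.0, 0.0, 0.0, 1.0]]
0.1 [ 0.20328062 -0.56411755  0.30180531] [-3.09316827e+00 -5.40134694e-01  2.19896040e-04] 0.09310909148307386 [-0.2773586   0.20272114  0.17943996]
```

View pics/scene0.png

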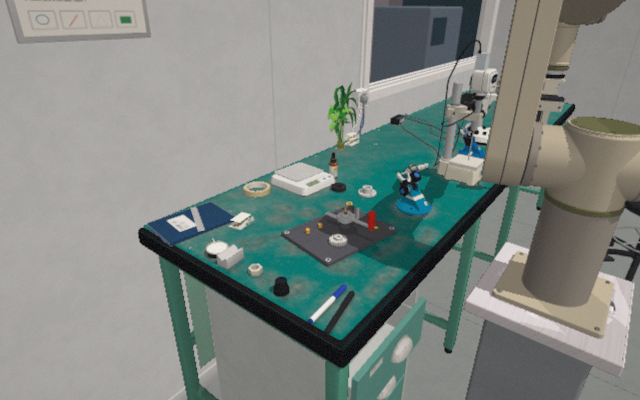

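View pics/top0.png

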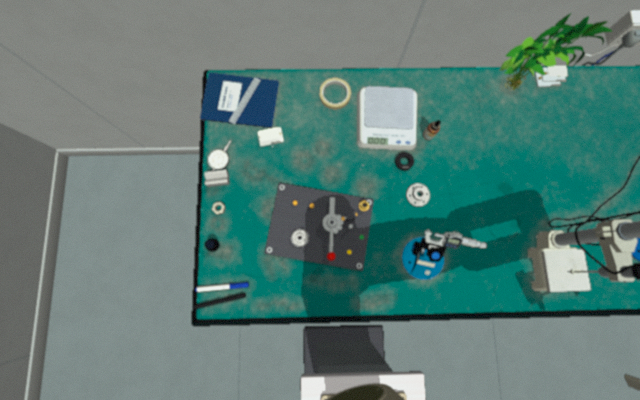

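The top view shows the fixture: corner screws at about (282,187), (269,250), (360,266) and (369,198), gear at (300,238), knob at (331,257), pins at (295,203) and (312,205). I'll crop to locate these more precisely.

Run:
```python
import cv2,numpy as np
a=cv2.imread("pics/top0.png")[175:277,258:386];b=cv2.imread("pics/scene0.png")[195:270,275:405]
cv2.imwrite("pics/crop0.png",np.vstack([cv2.resize(a,(640,510),interpolation=cv2.INTER_CUBIC)]))
cv2.imwrite("pics/crop1.png",cv2.resize(b,(780,450),interpolation=cv2.INTER_CUBIC))
```

```text
(no output)
```

View pics/crop0.png

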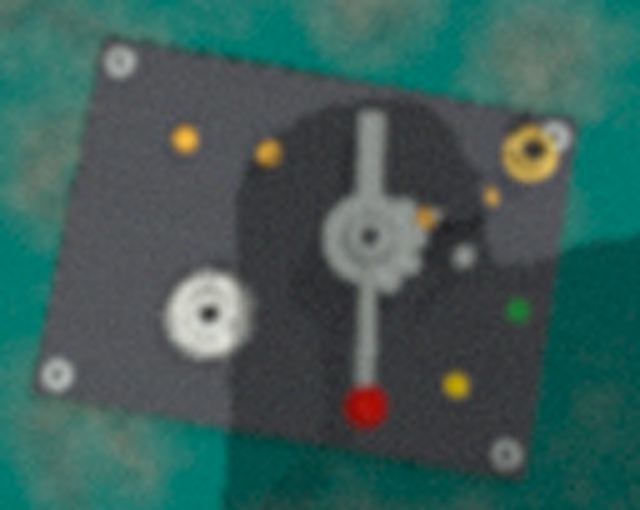

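View pics/crop1.png

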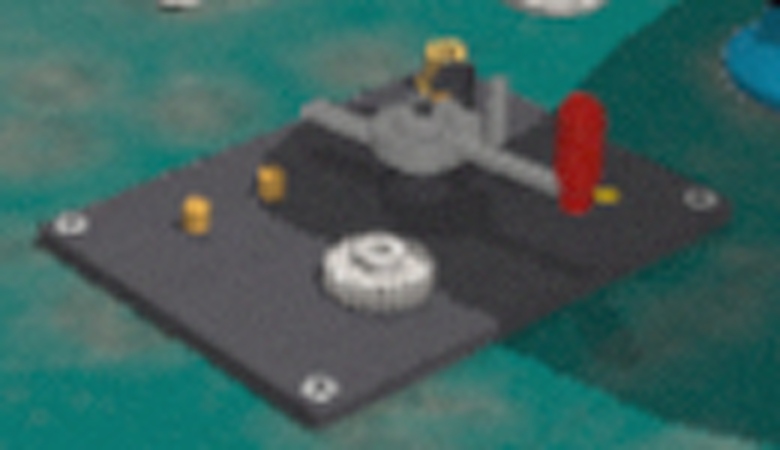

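The crops show the layout. In crop0 (scale 5, offset 258,175): screws (120,61), (57,375), (507,455), (556,137); pins (185,139), (268,153); gear hub (208,314); knob (366,408); green dot (518,310). I'll cast rays and fit the fixture pose, using the scene view as a check.

```bash
cat > h.py <<'E'
from plant import robot
import cv2,numpy as np
def ray(c,u,v,z):
    d=c["pose"][:3,:3]@np.linalg.inv(c["intrinsics"])@[u,v,1];o=c["pose"][:3,3]
    return (o+d*(z-o[2])/d[2])[:2]
def proj(c,p):
    q=c["pose"][:3,:3].T@(np.asarray(p)-c["pose"][:3,3]);q=c["intrinsics"]@q;return q[:2]/q[2]
E
python3 - <<'E'
from h import *
from scipy.optimize import least_squares
c=robot.read_camera("top");s=robot.read_camera("scene")
P=lambda x,y,z:ray(c,258+(x+.5)/5-.5,175+(y+.5)/5-.5,z)
S=lambda x,y,z:ray(s,275+(x+.5)/6-.5,195+(y+.5)/6-.5,z)
scr=[P(*p,.012) for p in[(120,61),(57,375),(507,455),(556,137)]]
sS=[S(*p,.012) for p in[(70,223),(320,388),(700,199)]]
pins=[P(185,139,.024),P(268,153,.024)];pS=[S(270,172,.024),S(197,201,.024)][::-1]
print("pins",pins,pS);print("scr",scr,sS)
sg=[(1,1),(-1,1),(-1,-1),(1,-1)]
def R(t):return np.array([[np.cos(t),-np.sin(t)],[np.sin(t),np.cos(t)]])
def mk(scr,pins):
    def f(p):
        r=[p[:2]+R(p[2])@np.array([a*p[3],b*p[4]])-m for (a,b),m in zip(sg,scr)]
        r+=[p[:2]+R(p[2])@q-m for q,m in zip([(.05,.078),(.05,.032)],pins)]
        return np.ravel(r)
    o=least_squares(f,[.55,.1,0,.09,.12]);return o.x,o.fun
for a in((scr,pins),([sS[0],sS[1],sS[2]],pS)):
    x,e=mk(*a);print("fix",x.round(4),"res mm",(e*1e3).round(1))
    if a[0] is scr: X=x
F=lambda p:(X[:2]+R(X[2])@p).round(4)
I=lambda w:((R(X[2]).T@(w-X[:2]))*1e3).round(1)
g=[P(208,314,.031),S(378,251,.031)];k=[P(366,408,.09),S(581,106,.09)]
print("gear",g,[I(w) for w in g]);print("knob",k,[I(w) for w in k])
print("expected knob",[1e3*(.01+.09*np.cos(3.281)),1e3*(-.03+.09*np.sin(3.281))])
print("green",I(P(518,310,.012)),"yellow",I(P(456,385,.012)))
print("nest",F([.03,.055]),"pivot",F([.01,-.03]))
E
```

```text
pins [array([0.60084372, 0.16718637]), array([0.59221929, 0.12185872])] [array([0.60077734, 0.16789532]), array([0.5909956 , 0.12477669])]
scr [array([0.64811235, 0.20388095]), array([0.47470762, 0.23770585]), array([ 0.42702699, -0.00399041]), array([ 0.60047856, -0.03839392])] [array([0.64761102, 0.20537706]), array([0.47372267, 0.2397936 ]), array([ 0.42575918, -0.00096889])]
fix [ 0.5373  0.0999 -0.1935  0.0884  0.1233] res mm [-0.3  0.1 -0.4  0.2 -0.1 -0.1 -0.1  0.3  0.6 -0.3  0.4 -0.2]
fix [ 0.5364  0.1022 -0.197   0.0885  0.1228] res mm [-0.3 -0.1 -0.1  0.1 -0.2  0.  -0.1  1.   0.7 -1. ]
gear [array([0.50423724, 0.15510816]), array([0.50142003, 0.16046067])] [array([-43.1,  47.8]), array([-46.9,  52.5])]
knob [array([0.45061127, 0.0742737 ]), array([0.44762971, 0.08194794])] [array([-80.2, -41.9]), array([-84.6, -34.9])]
expected knob [np.float64(-79.12686707312709), np.float64(-42.506061159659154)]
green [ -10.2 -117.3] yellow [-56.2 -90.2]
nest [0.5774 0.1481] pivot [0.5414 0.0686]
```

```bash
cat >> h.py <<'E'
from scipy.spatial.transform import Rotation as Ro
X=np.array([.5371,.1007,-.1945])
def R(t):return np.array([[np.cos(t),-np.sin(t)],[np.sin(t),np.cos(t)]])
F=lambda p:X[:2]+R(X[2])@np.asarray(p)
I=lambda w:R(X[2]).T@(np.asarray(w)-X[:2])
def tool():
    s=robot.read_state();M=Ro.from_rotvec(s["orientation"]).as_matrix()
    return s,M,np.arctan2(M[1,0],M[0,0])
def goto(fxy,tipz,yaw=None):
    "print shift in current tool axes from measured pose to fixture point, and turn"
    s,M,y=tool();w=np.r_[F(fxy),tipz+.084];d=M.T@(w-s["tool_pos"])
    print("t",s["t"],"tip fix",(I(s["tool_pos"][:2])*1e3).round(1),"z",round(s["tool_pos"][2]-.084,4),"yaw",round(y,3),"shift",d.round(4),"turn",None if yaw is None else round(-np.degrees(yaw-y),1),"F",s["force"].round(1))
E
python3 - <<'E'
from h import *
c=robot.read_camera("top");s=robot.read_camera("scene")
for z in(.05,.1,.15,.2,.25):
    print(z,[ (ray(c,*p,z).round(3),proj(s,np.r_[ray(c,*p,z),z]).round(0)) for p in((485,245),(440,237))])
goto((-.0883,.0445),.15,-.1)
E
```

```text
0.05 [(array([ 0.473, -0.334]), array([427., 177.])), (array([ 0.496, -0.217]), array([405., 186.]))]
0.1 [(array([ 0.47 , -0.311]), array([427., 165.])), (array([ 0.492, -0.2  ]), array([406., 174.]))]
0.15 [(array([ 0.467, -0.288]), array([426., 154.])), (array([ 0.488, -0.183]), array([406., 161.]))]
0.2 [(array([ 0.464, -0.265]), array([426., 141.])), (array([ 0.484, -0.166]), array([406., 147.]))]
0.25 [(array([ 0.461, -0.241]), array([426., 127.])), (array([ 0.479, -0.149]), array([406., 133.]))]
t 0.3 tip fix [-198.9 -717. ] z 0.2184 yaw 0.346 shift [ 0.4866 -0.5961  0.0688] turn 25.5 F [ 0.7  0.  -0.6]
```

```bash
python3 -m jog '0.27 0.024 -0.03 0 0;0.27 0.024 -0.03 0 0;0.27 0.024 -0.03 0 0;0.27 0.024 -0.03 0 0;0.27 0.024 -0.03 0 0;0.27 0.024 -0.03 0 0;0.27 0.024 -0.03 0 0;0.27 0.024 -0.03 0 0;0.27 0.024 -0.03 0 0;0.27 0.024 -0.03 0 0' 20
python3 -m jog '0.27 0.024 -0.03 0 0;0.27 0.024 -0.03 0 0;0.27 0.024 -0.03 0 0;0.27 0.024 -0.03 0 0;0.27 0.024 -0.03 0 0;0.27 0.024 -0.03 0 0;0.27 0.024 -0.03 0 0;0.27 0.024 -0.03 0 0;0.27 0.024 -0.03 0 0;0.27 0.024 -0.03 0 0'
python3 -m jog '0.27 0 0 0 7;0.27 0 0 0 7;0.27 0 0 0 7;0.27 0 0 0 4.5;0.27 0 0 0 0'
python3 -c "
from h import *
goto((-.0883,.0445),.06,-.1)"
```

```text
t: 1.13
tool_pos: [0.3275, -0.1992, 0.3029]
orientation: [3.094, 0.54, 0.001]
force: [0.2, -0.3, 0.5]
opening: 0.0309
gripper_force: 0.0
t: 1.97
tool_pos: [0.4518, 0.1649, 0.3029]
orientation: [3.095, 0.541, 0.001]
force: [0.4, 0.4, 0.1]
opening: 0.0252
gripper_force: 0.0
t: 2.38
tool_pos: [0.4515, 0.1629, 0.3026]
orientation: [3.137, -0.161, -0.0]
force: [-0.7, -0.4, 0.2]
opening: 0.025
gripper_force: 0.0
t 2.3833 tip fix [-96.   44.5] z 0.2186 yaw -0.103 shift [0.0077 0.0007 0.1586] turn -0.1 F [-0.7 -0.4  0.2]
```

```bash
python3 -m jog '0.27 0.0 0 0.034 0;0.27 0 0 0.034 0;0.27 0 0 0.034 0;0.27 0 0 0.034 0;0.27 0 0 0.034 0;0.27 0 0 0.006 0;0.27 0 0 0.006 0;0.27 0 0 0.006 0;0.27 0 0 0.006 0;0.27 0 0 0.006 0'
python3 - <<'E'
from h import *
goto((-.0883,.0445),.018,-.1)
a=robot.read_camera("top")["color"][165:285,250:400,::-1];b=robot.read_camera("scene")["color"][185:285,265:415,::-1]
cv2.imwrite("pics/a1.png",np.hstack([cv2.resize(a,(400,320)),cv2.resize(b,(400,320))]))
E
```

```text
t: 3.22
tool_pos: [0.4532, 0.1631, 0.1044]
orientation: [-3.137, 0.155, -0.006]
force: [0.1, 0.8, -0.5]
opening: 0.025
gripper_force: 0.0
t 3.2167 tip fix [-94.4  45. ] z 0.0204 yaw -0.099 shift [0.006  0.0011 0.0024] turn 0.1 F [ 0.1  0.8 -0.5]
```

View pics/a1.png

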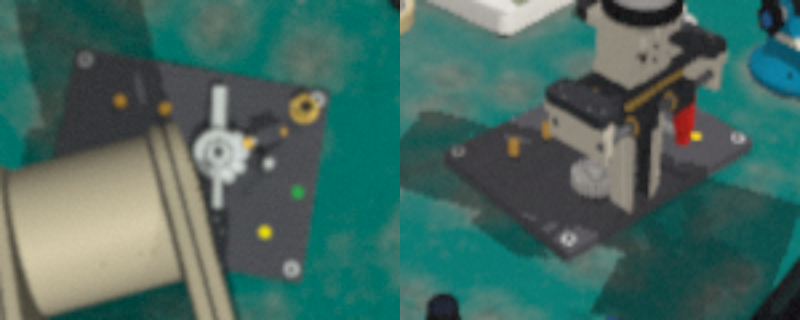

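The fingers stand behind the gear at about (620,180) in the right half, with the gripper body clear above the knob. Pushing now.

```bash
python3 -m jog '0.27 0.004 0 0.001 0;0.27 0.004 0 0.001 0;0.27 0.004 0 0 0;0.27 0.004 0 0 0;0.27 0.003 0 0 0;0.27 0.003 0 0 0;0.27 0.003 0 0 0;0.27 0.003 0 0 0;0.27 0.003 0 0 0;0.27 0.003 0 0 0'
python3 -m jog '0.27 0.003 0 0 0;0.27 0.003 0 0 0;0.27 0.003 0 0 0;0.27 0.003 0 0 0;0.27 0.003 0 0 0;0.27 0.003 0 0 0;0.27 0.003 0 0 0;0.27 0.003 0 0 0;0.27 0.003 0 0 0;0.27 0.003 0 0 0'
python3 - <<'E'
from h import *
goto((.0017,.0523),.018,-.1)
a=robot.read_camera("top")["color"][165:285,250:400,::-1];b=robot.read_camera("scene")["color"][185:285,265:415,::-1]
cv2.imwrite("pics/a2.png",np.hstack([cv2.resize(a,(400,320)),cv2.resize(b,(400,320))]))
E
```

```text
t: 4.15
tool_pos: [0.4856, 0.1593, 0.1007]
orientation: [3.138, -0.156, -0.001]
force: [-1.4, 0.1, 1.1]
opening: 0.0252
gripper_force: 0.6
t: 4.98
tool_pos: [0.5156, 0.1563, 0.1007]
orientation: [-3.138, 0.156, 0.0]
force: [-1.1, 0.3, 0.7]
opening: 0.0254
gripper_force: 0.5
t 4.9833 tip fix [-31.8  50.4] z 0.0167 yaw -0.099 shift [ 0.0336  0.0013 -0.0013] turn 0.0 F [-1.1  0.3  0.7]
```

View pics/a2.png

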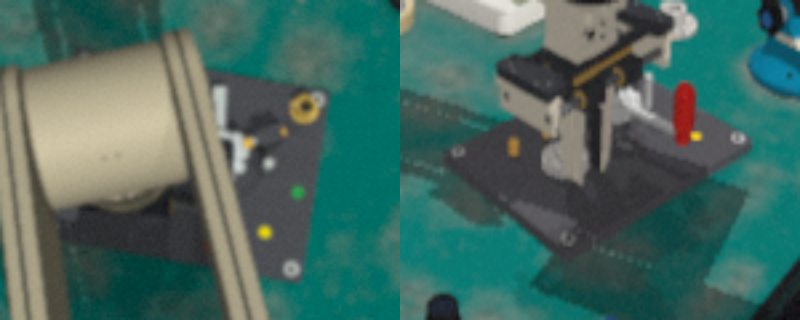

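The gear sits in the V of the fingers at about (560,160). Continuing, with fine steps near the pins.

```bash
python3 -m jog '0.27 0.003 0 0 0;0.27 0.003 0 0 0;0.27 0.003 0 0 0;0.27 0.003 0.001 0 0;0.27 0.003 0 0 0;0.27 0.003 0 0 0;0.27 0.003 0 0 0;0.27 0.003 0 0 0;0.27 0.002 0 0 0;0.27 0.002 0 0 0'
python3 -m jog '0.27 0.001 0 0 0;0.27 0.001 0 0 0'; python3 -m jog '0.27 0.001 0 0 0;0.27 0.0 0 0 0'
python3 -c "
from h import *
goto((.0017,.0523),.018,-.1)"
```

```text
t: 5.92
tool_pos: [0.5433, 0.1526, 0.1007]
orientation: [-3.138, 0.156, 0.0]
force: [-1.7, 0.2, -0.1]
opening: 0.0251
gripper_force: 0.5
t: 6.08
tool_pos: [0.5451, 0.1524, 0.1007]
orientation: [3.138, -0.156, -0.0]
force: [-0.5, 0.3, 1.1]
opening: 0.0252
gripper_force: 0.5
t: 6.25
tool_pos: [0.5462, 0.1523, 0.1008]
orientation: [-3.138, 0.156, -0.0]
force: [-0.8, -0.3, 0.7]
opening: 0.0248
gripper_force: 0.3
t 6.25 tip fix [-1.1 52.4] z 0.0168 yaw -0.099 shift [ 0.0027  0.0003 -0.0012] turn 0.0 F [-0.8 -0.3  0.7]
```

```bash
for i in 1; do python3 -m jog '0.27 0.001 0 0 0;0.27 0 0 0 0'; python3 -m jog '0.27 0.001 0 0 0;0.27 0 0 0 0'; python3 -m jog '0.27 0.0005 0 0 0;0.27 0 0 0 0';python3 -m jog '0.27 0.0005 0 0 0;0.27 0 0 0 0'; done
```

```text
t: 6.42
tool_pos: [0.547, 0.1523, 0.1007]
orientation: [-3.138, 0.156, 0.0]
force: [-1.2, 0.5, 0.0]
opening: 0.0254
gripper_force: 0.7
t: 6.58
tool_pos: [0.5477, 0.1523, 0.1006]
orientation: [-3.137, 0.156, 0.002]
force: [-3.8, 1.6, 1.5]
opening: 0.0251
gripper_force: 2.0
t: 6.75
tool_pos: [0.548, 0.1524, 0.1006]
orientation: [-3.137, 0.156, 0.002]
force: [-4.3, 2.7, 0.8]
opening: 0.0255
gripper_force: 2.7
t: 6.92
tool_pos: [0.5483, 0.1524, 0.1005]
orientation: [-3.137, 0.155, 0.003]
force: [-5.1, 3.2, 2.6]
opening: 0.0251
gripper_force: 3.2
```

```bash
python3 -m jog '0.27 0 -0.0005 0 0;0.27 0 0 0 0'; python3 -m jog '0.27 0 -0.0005 0 0;0.27 0 0 0 0';python3 -m jog '0.27 0 -0.0005 0 0;0.27 0 0 0 0'
python3 -c "
from h import *
goto((.0017,.0523),.018,-.1)"
```

```text
t: 7.08
tool_pos: [0.5487, 0.1528, 0.1006]
orientation: [-3.137, 0.156, 0.001]
force: [-4.1, 2.8, 1.4]
opening: 0.0252
gripper_force: 2.6
t: 7.25
tool_pos: [0.549, 0.1531, 0.1006]
orientation: [-3.138, 0.156, 0.0]
force: [-3.1, 2.2, -0.1]
opening: 0.0252
gripper_force: 2.2
t: 7.42
tool_pos: [0.5491, 0.1533, 0.1006]
orientation: [3.137, -0.156, -0.001]
force: [-3.2, 0.2, 1.3]
opening: 0.0252
gripper_force: 2.1
t 7.4167 tip fix [ 1.6 53.9] z 0.0166 yaw -0.099 shift [-0.      0.0016 -0.0014] turn 0.0 F [-3.2  0.2  1.3]
```

```bash
python3 -m jog '0.27 0.0005 0 0 0;0.27 0 0 0 0'; python3 -m jog '0.27 0.0005 -0.0003 0 0;0.27 0 0 0 0'; python3 -m jog '0.27 0.0005 0 0 0;0.27 0 0 0 0'; python3 -m jog '0.27 0.0005 0 0 0;0.27 0 0 0 0'
```

```text
t: 7.58
tool_pos: [0.5493, 0.1533, 0.1006]
orientation: [3.137, -0.156, -0.002]
force: [-4.9, 0.7, 1.8]
opening: 0.025
gripper_force: 2.9
t: 7.75
tool_pos: [0.5495, 0.1534, 0.1005]
orientation: [3.137, -0.156, -0.003]
force: [-8.2, 0.2, 4.0]
opening: 0.0254
gripper_force: 3.8
t: 7.92
tool_pos: [0.5496, 0.1534, 0.1004]
orientation: [3.137, -0.156, -0.005]
force: [-9.9, -0.3, 5.3]
opening: 0.0253
gripper_force: 4.7
t: 8.08
tool_pos: [0.5498, 0.1534, 0.1004]
orientation: [3.137, -0.156, -0.006]
force: [-11.5, 0.3, 6.9]
opening: 0.0253
gripper_force: 5.5
```

```bash
python3 -m jog '0.27 -0.002 0 0 0;0.27 -0.003 0 0 0;0.27 -0.005 0 0 0;0.27 -0.01 0 0 0;0.27 -0.015 0 0 0;0.27 -0.015 0 0 0;0.1 0 0 -0.03 0;0 0 0 -0.04 0;0 -0.03 0 -0.04 0;0 -0.04 0 -0.04 0'
python3 -m jog '0 -0.04 0.0 -0.02 0;0 -0.04 0 0 0;0 -0.01 0 0 0;0 0 0 0 0'
python3 - <<'E'
from h import *
goto((-.0791+.004,-.0425+.045),.062,-.05)
a=robot.read_camera("top")["color"][175:277,258:386,::-1];b=robot.read_camera("scene")["color"][195:270,275:405,::-1]
cv2.imwrite("pics/a3.png",np.hstack([cv2.resize(a,(400,320),interpolation=2),cv2.resize(b,(400,231),interpolation=2,).copy() if 0 else cv2.copyMakeBorder(cv2.resize(b,(400,231),interpolation=2),0,89,0,0,0)]))
E
```

```text
t: 8.92
tool_pos: [0.4482, 0.1638, 0.2365]
orientation: [-3.137, 0.158, -0.006]
force: [0.1, 1.4, -0.4]
opening: 0.0036
gripper_force: 0.0
t: 9.25
tool_pos: [0.3588, 0.1729, 0.2529]
orientation: [-3.137, 0.154, -0.004]
force: [-0.4, -0.4, -0.1]
opening: 0.0006
gripper_force: 0.0
t 9.25 tip fix [-188.9   36.4] z 0.1689 yaw -0.098 shift [0.1097 0.0449 0.1072] turn -2.7 F [-0.4 -0.4 -0.1]
```

View pics/a3.png

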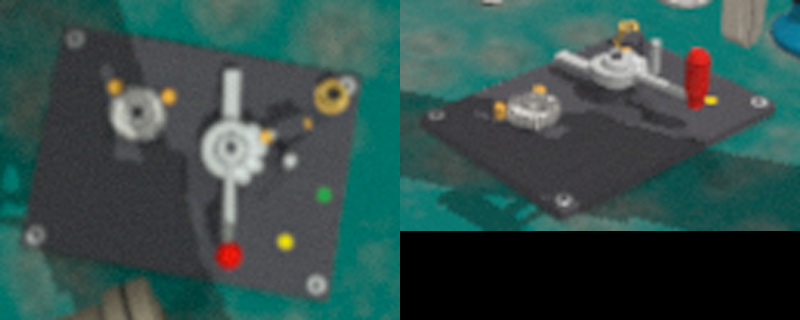

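The gear (137,112) touches both pins (114,87) and (168,96); the lever is still open. Next I'll position for the lever push.

```bash
python3 -m jog '0 0.025 0.011 0 0;0 0.025 0.011 0 0;0 0.025 0.011 0 0;0 0.025 0.011 0 -2.5;0 0 0 0.03 0;0 0 0 0.03 0;0 0 0 0.03 0;0 0 0 0.017 0;0 0 0 0 0' 30
python3 - <<'E'
from h import *
a=cv2.imread("pics/a3.png")
c=robot.read_camera("top")
print("gear",I(ray(c,258+138.5/3.125-.5,175+112.5/3.137-.5,.031))*1e3)
goto((-.0854,.002),.06,-.0555)
E
```

```text
t: 10.1
tool_pos: [0.4536, 0.1178, 0.1399]
orientation: [3.139, -0.089, -0.013]
force: [-0.7, -0.3, -0.4]
opening: 0.0006
gripper_force: 0.0
gear [30.34535255 53.56020187]
t 10.15 tip fix [-84.1   1.1] z 0.0585 yaw -0.057 shift [-0.0011 -0.001  -0.0015] turn -0.1 F [0.7 0.  0.5]
```

```bash
python3 -m jog '0 -0.001 0.003 -0.001 0;0 0 0.003 0 0;0 0 0.003 0 0;0 0 0.003 0 0;0 0 0.003 0 0;0 0 0 0 0'
python3 -m jog '0 -0.0013 0.0045 0 -2.9;0 -0.0013 0.0045 0 -2.9;0 0 0 0 0'
python3 -m jog '0 -0.0013 0.0045 0 -2.9;0 -0.0013 0.0045 0 -2.9;0 0 0 0 0'
python3 -c "
from h import *
goto((-.0854,.002),.06,-.0555)"
```

```text
t: 10.65
tool_pos: [0.4541, 0.1034, 0.1469]
orientation: [-3.14, 0.088, -0.002]
force: [-0.9, 0.1, -0.8]
opening: 0.0005
gripper_force: 0.0
t: 10.9
tool_pos: [0.4512, 0.0971, 0.1468]
orientation: [-3.135, -0.076, -0.003]
force: [1.5, 15.1, -1.7]
opening: -0.0001
gripper_force: 7.5
t: 11.15
tool_pos: [0.4491, 0.0866, 0.1467]
orientation: [-3.131, -0.236, -0.002]
force: [-0.1, 3.1, -0.4]
opening: 0.0004
gripper_force: 1.5
t 11.15 tip fix [-83.6 -30.8] z 0.0627 yaw 0.151 shift [ 0.0094 -0.0315  0.0028] turn 11.8 F [-0.1  3.1 -0.4]
```

```bash
python3 -m jog '0 -0.0013 0.0045 0 -2.9;0 -0.0013 0.0045 0 -2.9;0 0 0 0 0'
python3 -m jog '0 -0.0013 0.0045 0 -2.9;0 -0.0013 0.0045 0 -2.9;0 0 0 0 0'
python3 -m jog '0 -0.0013 0.0045 0 -2.9;0 -0.0013 0.0045 0 -2.9;0 0 0 0 0'
python3 - <<'E'
from h import *
goto((-.0854,.002),.06,-.0555)
a=robot.read_camera("top")["color"][165:285,250:400,::-1];b=robot.read_camera("scene")["color"][185:285,265:415,::-1]
cv2.imwrite("pics/a4.png",np.hstack([cv2.resize(a,(400,320)),cv2.resize(b,(400,320))]))
E
```

```text
t: 11.4
tool_pos: [0.448, 0.0764, 0.1465]
orientation: [3.117, 0.392, 0.001]
force: [-0.3, 0.0, -0.2]
opening: 0.0005
gripper_force: 0.0
t: 11.65
tool_pos: [0.4479, 0.0668, 0.1463]
orientation: [3.093, 0.546, 0.0]
force: [-0.3, -0.1, -0.1]
opening: 0.0005
gripper_force: 0.0
t: 11.9
tool_pos: [0.4488, 0.0574, 0.1462]
orientation: [3.062, 0.7, -0.0]
force: [0.4, -0.8, -0.0]
opening: 0.0006
gripper_force: 0.0
t 11.9 tip fix [-78.3 -59.5] z 0.0622 yaw 0.449 shift [ 0.0313 -0.0535  0.0022] turn 28.9 F [ 0.4 -0.8 -0. ]
```

View pics/a4.png

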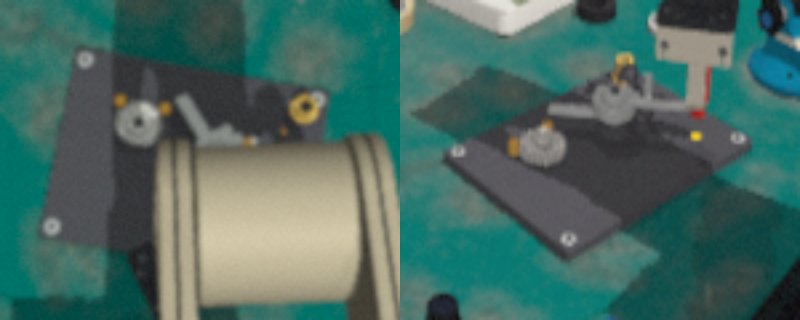

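The lever is at its first detent, the swing finger having turned toward the gear (190,110), and the gear is still seated. Continuing to the second stop.

```bash
python3 -m jog '0 -0.0013 0.0045 0 -2.9;0 -0.0013 0.0045 0 -2.9;0 -0.0013 0.0045 0 -2.9;0 0 0 0 0'
python3 -m jog '0 -0.0013 0.0045 0 -2.9;0 -0.0013 0.0045 0 -2.9;0 0 0 0 0'
python3 -m jog '0 -0.0013 0.0045 0 -2.9;0 -0.0013 0.0045 0 -2.9;0 0 0 0 0'
python3 -m jog '0 -0.0013 0.0045 0 -2.9;0 -0.0013 0.0045 0 -2.9;0 0 0 0 0'
python3 - <<'E'
from h import *
goto((-.0854,.002),.06,-.0555)
q=I(tool()[0]["tool_pos"][:2])-[.01,-.03];print("r",np.hypot(*q),"theta",np.arctan2(*q[::-1])%6.283+.307-3.281)
E
```

```text
t: 12.33
tool_pos: [0.4512, 0.0449, 0.146]
orientation: [-2.998, -0.931, 0.001]
force: [-2.1, 6.4, 1.3]
opening: -0.0
gripper_force: 3.2
t: 12.58
tool_pos: [0.4544, 0.0362, 0.146]
orientation: [-2.947, -1.083, 0.002]
force: [-3.4, 2.6, 0.1]
opening: 0.0006
gripper_force: 1.9
t: 12.83
tool_pos: [0.4588, 0.0271, 0.146]
orientation: [-2.89, -1.23, 0.001]
force: [-0.1, 0.0, 0.4]
opening: 0.0007
gripper_force: 0.0
t: 13.08
tool_pos: [0.4641, 0.0188, 0.1462]
orientation: [2.825, 1.373, 0.0]
force: [0.6, 0.2, 0.4]
opening: 0.0005
gripper_force: 0.0
t 13.0833 tip fix [-55.8 -94.4] z 0.0622 yaw 0.905 shift [ 0.0725 -0.0702  0.0022] turn 55.0 F [0.6 0.2 0.4]
r 0.09210284767006702 theta 0.9421437284007284
```

The lever has snapped on. I'll back off, raise, clear away and check.

```bash
python3 -m jog '0 0 -0.005 0 0;0 0 -0.005 -0.01 0;0 0 0 -0.03 0;0 0 0 -0.04 0;0 0 0 -0.04 0;0 -0.03 -0.02 0 0;0 -0.035 -0.02 0 0;0 -0.035 -0.02 0 0;0 -0.03 -0.01 0 0;0 0 0 0 0'
python3 - <<'E'
from h import *
goto((-.0854,.002),.06,-.0555)
c=robot.read_camera("top");im=c["color"]
a=im[175:277,258:386,::-1];b=robot.read_camera("scene")["color"][195:270,275:405,::-1]
cv2.imwrite("pics/a5.png",np.hstack([cv2.resize(a,(400,320),interpolation=2),cv2.copyMakeBorder(cv2.resize(b,(400,231),interpolation=2),0,89,0,0,0)]))
h=im[175:277,258:386].astype(int);m=(h[...,0]>110)&(h[...,1]<50)&(h[...,2]<60);v,u=np.nonzero(m)
k=I(ray(c,258+u.mean(),175+v.mean(),.086));d=k-[.01,-.03];print("knob",k,np.hypot(*d),"theta",np.arctan2(*d[::-1])%6.283-3.281,m.sum())
E
```

```text
t: 13.92
tool_pos: [0.3175, -0.0352, 0.2668]
orientation: [2.825, 1.369, 0.001]
force: [-0.1, 0.3, -0.0]
opening: 0.0002
gripper_force: 0.0
t 13.9167 tip fix [-189.2 -175.8] z 0.1828 yaw 0.902 shift [0.2057 0.0109 0.1227] turn 54.9 F [-0.1  0.3 -0. ]
knob [-0.01094042 -0.11696434] 0.08944997506766789 theta 1.1949088490939759 45
```

View pics/a5.png

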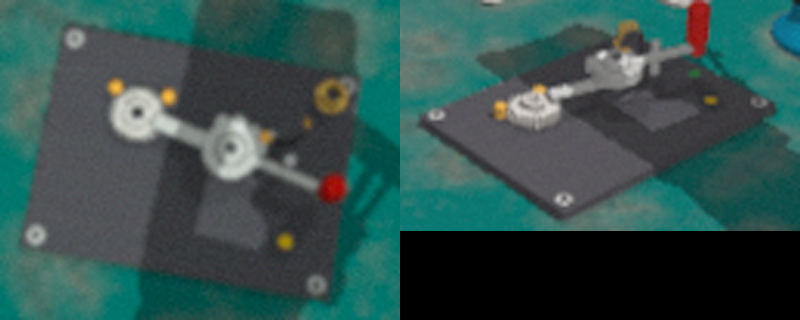

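The lever is at 1.195 rad with the knob at (332,188) over the green dot. The swing finger covers the rim of the gear (137,112), which still touches both pins, and the robot is clear.

```bash
python3 -c "
from plant import robot
print(robot.close_job())"
```

```text
the job is handed in; nothing more can be done
None
```

The job is handed in: the gear rests against both dowel pins, the lever is at its second stop (measured 1.195 rad) with its swing finger over the gear's rim, and the robot is clear, at about 14 s.

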